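# Load the vial shaker and hold its speed key half-way

### The arm

A 6-joint arm with a two-finger parallel gripper is mounted at the origin on the work surface. World frame = base frame: x ahead of the robot, y to its left, z up, the work surface at z = 0. Lengths are in m, angles in rad, forces in N, time in s.
With the tool pointing down it reaches from about 0.3 to 1 m from the base axis. Payload 5.1 kg.
Tool frame: the origin (TCP) lies on the centre line of the jaws, within the pads' length; the fingertips stand 25 mm ahead of it and the grasp point (between the pads) lies 6 mm ahead of it (tcp_to_tips is the distance from the TCP to the fingertips, in m); z points along the fingers, y is the line along which they close (so a half turn about z gives the same grasp; the last joint's range is limited). The gripper opens to 95 mm and grips with 3 to 60 N. Pads are 20 mm wide; open, the fingers measure 119 mm over their backs; the gripper's body (75 mm by 180 mm) begins 59 mm behind the grasp point.
Start: joints at [1.085, 0.124, 1.65, -0, 1.367, -0.083], TCP at [0.255, 0.598, 0.24] pointing down, gripper open.
Joint ranges: [-2.61, 2.61], [-1.02, 2.33], [0.03, 2.71], [-1.35, 4.49], [0.32, 2.68], [-2.91, 2.91]. Speed limits (rad/s): [2.57, 2.57, 3.14, 3.14, 3.14, 3.14].

### API

Orientations are given as a unit quaternion [x, y, z, w].
In Python, from station import read_state, snapshot, camera_params, job_done, tcp_to_tips gives the robot as it stands.
- The arm moves only by the tool drive_tool, never from a script. Its argument "moves" is a list that holds one entry, the list of rows, each a list of 6 numbers: the shift along the world's x, y, z in cm, then the turn, a rotation vector about the world's x, y, z in degrees. A call has exactly 8 rows; each row shifts and turns the commanded pose from where the row before left it; what a row does not reach is not made up. A row lasts 1/10 s, in which the tool goes at most 50 mm and 8.59 degrees, less where a joint would pass 70% of its speed; a pose out of reach is approached as far as the arm can. A call is refused whole if a number of a shift passes 5 or a number of a turn 8.59, either way. A call with a gripper value outside its range is refused whole. "grip" is the opening, from -1 (shut) to 1 (fully open), set as the call begins (left out, the last holds). The fingers move at their own pace and stop on an object; "newtons" is the grip in N (left out, the last holds). Time passes only in rows, so rows that do not move let the fingers close, or fill a call up. It gives the time, the measured TCP pose, the force, the opening and the grip force at its end, in the units of the state.
- read_state(): the state, without advancing time (a new reading comes with each control period).
- snapshot(name): name is "scene" or "side" or "wrist"; returns the picture (480x640x3 uint8, red, green, blue); there is no depth.
- camera_params(name): a dict with "intrinsics" (3x3 intrinsics, pixels), "rvec" (rotation vector, rad) and "tvec" (3), from world to camera coordinates, as OpenCV has them. Camera axes: x right, y down, z forward; pixel columns grow to the right and rows downward; lengths in m; the calibration is good to about 2 mm. A picture is of the moment at which its call begins: read the wrist's pose just before it. camera_params takes no time and is no camera call; for the wrist camera it gives the pose at the moment of the call.
- job_done(): hands the job in; it is judged then, once.
The state is a dict: "clock": time; "joints": joint angles; "dq": joint speeds; "joint_torque": joint torques, N m; "ee_pos": TCP position; "tool_rot": TCP orientation; "force": force on the tool from outside, world axes, zero at the start; "ft_torque": the same for the moment, N m; "finger_gap": finger opening in m; "finger_force": force on a finger pad.
Only numpy, scipy, OpenCV 4.12 (cv2) and the standard library are available. Lean on these libraries where they do the work, as an engineer would, in place of code of your own. Each camera call takes 0.05 s, during which the arm holds its last target. There are 200 camera calls.

### The job

Mix the two vials gently: put the short vial upright and fully home in pocket 1 of the shaker (one pip) and let go of it, then do the same with the tall vial in pocket 2 (two pips). Only then press the shaker's spring-loaded speed key with the fingertips about half-way down, never down to its stop, and finish the program while still holding it there. Keep the vials upright throughout, and leave the metal counterweight in pocket 3 and everything else on the bench where it is.

Things in the scene. Friction and masses are not known exactly. Their poses are not given: they have to be found in the camera images.
- shaker: three-place vial shaker, fixed, white. Origin at the centre of its underside, z up, front (-x) towards the robot. Flat deck, x -90 to +40, y -170 to +172 mm, 60 mm above the bench; grey console behind it, x +40 to +100 mm, 85 mm tall. At x -20 mm on the deck: pockets 1, 2, 3 at y +125, +65, +5 mm and the black speed key at y -105 mm. One, two, three black pips in front of the pockets
- pocket1 (a point): centre of the mouth of pocket 1 (one pip; the end pocket, farthest from the key), level with the deck, axes as the shaker. Round blind pocket 29 mm across, 28 mm deep, small chamfer
- pocket2 (a point): centre of the mouth of pocket 2 (two pips, the middle pocket), 60 mm from its neighbours; same size as pocket 1
- pocket3 (a point): centre of the mouth of pocket 3 (three pips, nearest the key); holds the counterweight from the start
- short_vial_mid (a point): centre (half-way up) of the short vial: amber glass with white cap, 26 mm diameter (cap 27 mm, the top 16 mm), 70 mm tall, about 35 g, standing upright; z along its axis. Fully home in a pocket this point is 7 mm above the deck and 42 mm of vial stands out
- tall_vial_mid (a point): centre (half-way up) of the tall vial: same glass, cap and diameter, 100 mm tall, about 50 g, standing upright; z along its axis. Fully home in a pocket this point is 22 mm above the deck and 72 mm of vial stands out
- dummy_mid (a point): centre (half-way up) of the bare metal counterweight, 26 mm diameter, 55 mm tall with a small knob, seated in pocket 3 with 27 mm standing out; leave it there
- key (a joint): how far the speed key is pressed down, in m: 0 at rest (up), 0.016 at the bottom stop, 0.008 half-way. It springs back when let go. Straight vertical travel; takes 2 N to start, 6 N half-way, 10 N at the bottom (0.5 N per mm)
- key_top (a point): centre of the flat round top of the black speed key, 44 mm diameter, 30 mm above the deck (90 mm above the bench) at rest; moves down with the key. A thin fixed steel post (8 mm diameter, 36 mm from the key's axis, towards the console) stands 22 mm above the deck: the key's top is level with the post's top when half-way down
- reagent: bystander, leave alone: squat amber reagent jar with a label, 52 mm diameter, 85 mm tall; origin at the centre of its underside
- cup: bystander, leave alone: small yellow cup, 60 mm across, 60 mm tall; origin at the centre of its underside
- beaker: bystander, leave alone: glass beaker, 72 mm across, 85 mm tall; origin at the centre of its underside
- petri: bystander, leave alone: pale closed dish, 94 mm across, 18 mm tall; origin at the centre of its underside
- slide_box: bystander, leave alone: grey slide box, 85 x 100 x 32 mm; origin at the centre of its underside
- phone: bystander, leave alone: mobile phone lying flat, 140 x 70 x 9 mm; origin at the centre of its underside

How it is judged:
On the way, in this order (a step that is already met when the one before it is completed fails the run):
1. the short vial is fully home in pocket 1 and let go (horizontal distance between short_vial_mid and pocket1 below 0.007 m and z of short_vial_mid in the frame of pocket1 below 0.011 m and angle between short_vial_mid's own z axis and vertical below 0.15 rad and contact force between the fingers and short_vial below 0.1 N), for 0.2 s.
2. the tall vial is fully home in pocket 2 and let go (horizontal distance between tall_vial_mid and pocket2 below 0.007 m and z of tall_vial_mid in the frame of pocket2 below 0.026 m and angle between tall_vial_mid's own z axis and vertical below 0.15 rad and contact force between the fingers and tall_vial below 0.1 N), for 0.2 s.
3. the speed key is held about half-way down (value of joint key between 0.005 and 0.011 m and contact force between the fingers and key above 1 N), for 0.3 s.
At the end, for the whole second after the job is handed in: The fingers hold the key 5 to 11 mm down (half-way is 8 mm) with over 1 N; short vial in pocket 1, tall vial in pocket 2 and counterweight in pocket 3 are home within 4 mm, centred within 7 mm, upright within 0.15 rad, not touched by the fingers (all of step 1 and all of step 2 and all of step 3 and horizontal distance between dummy_mid and pocket3 below 0.007 m and z of dummy_mid in the frame of pocket3 below 0.0035 m and angle between dummy_mid's own z axis and vertical below 0.15 rad and contact force between the fingers and dummy below 0.1 N); the arm keeps its last pose, push and grip.
It fails at once if the key is pressed down to its stop (more than 14.5 mm) (value of joint key above 0.0145 m).
It fails at once if the key is pressed (more than 4 mm) before both vials are home (value of joint key above 0.004 m and (not (horizontal distance between short_vial_mid and pocket1 below 0.007 m and z of short_vial_mid in the frame of pocket1 below 0.011 m and angle between short_vial_mid's own z axis and vertical below 0.15 rad) or not (horizontal distance between tall_vial_mid and pocket2 below 0.007 m and z of tall_vial_mid in the frame of pocket2 below 0.026 m and angle between tall_vial_mid's own z axis and vertical below 0.15 rad))).
It fails at once if a vial is tipped over (more than 0.6 rad) (angle between any of short_vial_mid, tall_vial_mid's own z axis and vertical above 0.6 rad).
It fails at once if the counterweight is pulled out of pocket 3 (moved more than 12 mm) (distance of dummy_mid from where it was at the start of the episode above 0.012 m).
It fails at once if another thing on the bench is moved more than 30 mm (distance of any of reagent, cup, beaker, petri, slide_box, phone from where it was at the start of the episode above 0.03 m).
It also fails if it takes over 64 s, if anything falls off the work surface, if the arm or the gripper's body presses on something with over 40 N, if the wrist force passes 120 N, or if a joint passes its speed limit or range.

## Working session

There is one attempt and no reset: what is moved stays moved. The work goes in short steps, Python scripts to look and compute and a tool call to move; the robot and the scene stay as the last step left them, time stands still between calls to the robot, and variables do not carry over. Pictures are saved under pics/ and viewed, at most 12 in all, crops included, and the job is handed in when it is done.

Besides the shell and the picture viewer there is one more tool, called after "Request:" as a command line: name --argument value ..., lists and objects as JSON in quotes. drive_tool: Moves the arm, as the interface text tells. Its arguments: {"type":"object","properties":{"moves":{"type":"array"},"grip":{"type":"number"},"newtons":{"type":"number"}},"required":["moves"]}

```bash
ls; mkdir -p pics; cat > h.py <<'E'
import numpy as np, cv2
from station import *
def ray(p,px):
    K=np.array(p["intrinsics"]);R=cv2.Rodrigues(np.array(p["rvec"],float))[0];t=np.array(p["tvec"],float).ravel()
    d=R.T@np.linalg.inv(K)@np.array([px[0],px[1],1.]);return -R.T@t,d/np.linalg.norm(d)
def onz(p,px,z):
    c,d=ray(p,px);return c+d*(z-c[2])/d[2]
def proj(p,X):
    return cv2.projectPoints(np.array(X,float).reshape(-1,1,3),np.array(p["rvec"],float),np.array(p["tvec"],float),np.array(p["intrinsics"],float),None)[0].reshape(-1,2)
def shot(n,f):
    p=camera_params(n);im=snapshot(n);cv2.imwrite(f"pics/{f}.png",im[:,:,::-1]);return p,im
E
python3 - <<'E'
from h import *
for n in("scene","side","wrist"):
    p,im=shot(n,n+"0");c,d=ray(p,(320,240));print(n,c.round(3),d.round(3),np.array(p["intrinsics"])[0,0])
s=read_state();print(s);print(tcp_to_tips)
E
```

```text
pics
scene [1.321 0.038 0.958] [-0.673 -0.042 -0.738] 530.552154691776
side [0.243 0.789 0.944] [ 0.211 -0.668 -0.714] 500.11769320384684
wrist [0.189 0.627 0.384] [ 0.245 -0.097 -0.965] 331.2093385476747
{'clock': 0.15, 'joints': array([ 1.08542677e+00,  1.24371197e-01,  1.65135462e+00, -1.01757019e-05,
        1.36751844e+00, -8.25641625e-02]), 'dq': array([-0.00060132, -0.00127634, -0.00291822,  0.00058354, -0.00258226,
       -0.00040062]), 'joint_torque': array([ 4.09997410e-04, -4.18194366e+01, -3.60470331e+01,  7.74435885e-02,
        4.69026016e-02, -1.06539003e-04]), 'ee_pos': array([0.25459161, 0.59756313, 0.23866247]), 'tool_rot': array([ 2.00042793e-01,  9.79786813e-01, -7.94124204e-04, -2.26578325e-04]), 'force': array([ 0.03430374, -0.65981533, -0.52669334]), 'ft_torque': array([ 0.01948197, -0.00826232, -0.05655849]), 'finger_force': 0.0, 'finger_gap': 0.09519355472812902}
0.025
```

View pics/scene0.png

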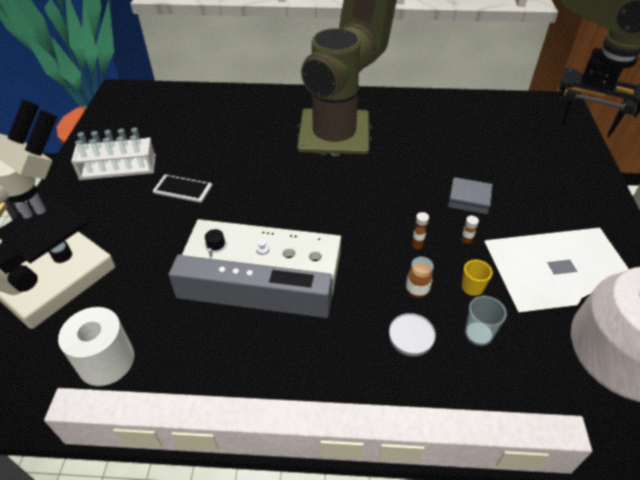

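View pics/side0.png

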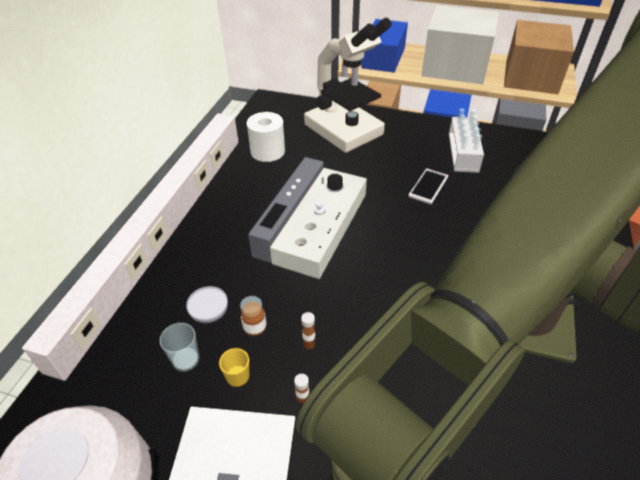

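The scene view shows the tall vial (cap at 422,217), the short vial (cap at 470,221), pockets 1 and 2 at about (315,256) and (288,253), and the key at (214,238). The side view shows the tall cap at (308,318), the short cap at (301,380), pockets at (301,242) and (311,227), and the key at (335,181).

```bash
cat > m.py <<'E'
from h import *
S={};
for n in("scene","side"):
    S[n]=(camera_params(n),cv2.imread(f"pics/{n}0.png"))
def blob(n,c,r,f):
    p,im=S[n];x,y=c;w=im[y-r:y+r+1,x-r:x+r+1].astype(int)
    m=f(w).astype(np.uint8);k,l,st,ce=cv2.connectedComponentsWithStats(m)
    i=1+np.argmin([np.hypot(*(ce[j]-r))-0.02*st[j,4] for j in range(1,k)])
    return ce[i]+[x-r,y-r],st[i]
white=lambda w:(w.min(2)>120)
dark=lambda w:(w.max(2)<140)
black=lambda w:(w.max(2)<70)
def tri(a,b):
    A=[];B=[]
    for n,px in(("scene",a),("side",b)):
        c,d=ray(S[n][0],px);P=np.eye(3)-np.outer(d,d);A.append(P);B.append(P@c)
    X=np.linalg.lstsq(np.vstack(A),np.hstack(B),rcond=None)[0];return X
def pair(name,a,b,r,f,z):
    A,sa=blob("scene",a,r,f);B,sb=blob("side",b,r,f)
    X=tri(A,B);print(name,A.round(1),sa[2:],B.round(1),sb[2:],"tri",X.round(4),"sc",onz(S["scene"][0],A,z)[:2].round(4),"si",onz(S["side"][0],B,z)[:2].round(4))
    return X
pair("tallcap",(422,218),(308,319),11,white,.092)
pair("shortcap",(470,222),(301,381),11,white,.062)
P1=pair("p1",(315,256),(301,242),9,dark,.06)
P2=pair("p2",(288,253),(311,227),9,dark,.06)
K=pair("key",(214,239),(335,182),14,black,.08)
v=P1-K;print("yaw",np.degrees(np.arctan2(-v[0],v[1])),np.linalg.norm(v[:2]))
for n,(x,y) in(("scene",(265,240)),("side",(315,205))):
    pass
a=S["scene"][1][190:320,160:350];b=S["side"][1][150:280,240:380]
cv2.imwrite("pics/c1.png",np.hstack([cv2.resize(a,(440,300),interpolation=2),cv2.resize(b,(323,300),interpolation=2)]))
E
python3 m.py
```

```text
tallcap [422.2 217.6] [ 12  13 122] [307.7 319. ] [ 14  15 166] tri [0.4513 0.219  0.0941] sc [0.4493 0.2195] si [0.4518 0.2175]
shortcap [471.9 221. ] [ 13  13 117] [301.1 381.1] [ 15  16 189] tri [0.4258 0.341  0.064 ] sc [0.4239 0.3418] si [0.4262 0.3399]Traceback (most recent call last):
  File "m.py", line 24, in <module>
    P1=pair("p1",(315,256),(301,242),9,dark,.06)
  File "m.py", line 19, in pair
    A,sa=blob("scene",a,r,f);B,sb=blob("side",b,r,f)
                                  ~~~~^^^^^^^^^^^^^^
  File "m.py", line 8, in blob
    i=1+np.argmin([np.hypot(*(ce[j]-r))-0.02*st[j,4] for j in range(1,k)])
        ~~~~~~~~~^^^^^^^^^^^^^^^^^^^^^^^^^^^^^^^^^^^^^^^^^^^^^^^^^^^^^^^^^
    return _wrapfunc(a, 'argmin', axis=axis, out=out, **kwds)
    return _wrapit(obj, method, *args, **kwds)
    result = getattr(arr, method)(*args, **kwds)
ValueError: attempt to get argmin of an empty sequence
```

View pics/wrist0.png

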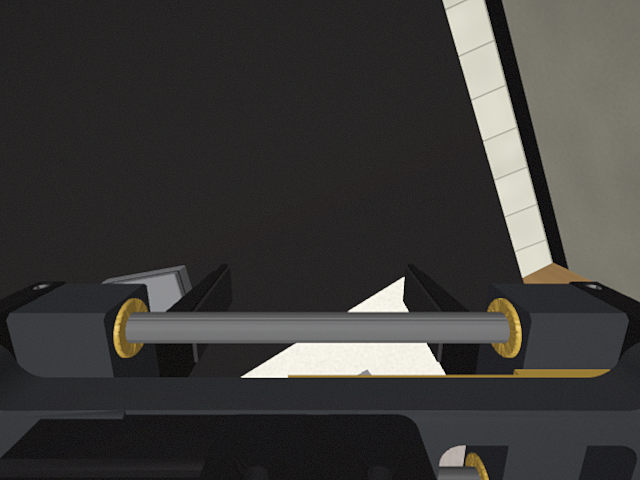

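The wrist view mostly shows the bench edge at upper right; the fingertips sit at about (225,265) and (405,265), with no vials in sight. I'll fix the pocket threshold.

```bash
sed -i 's/^dark=.*/dark=lambda w:(w.mean(2)<np.median(w.mean(2))-25)/' m.py; sed -i '/^for n,(x,y)/,/pass/d' m.py; python3 m.py
```

```text
tallcap [422.2 217.6] [ 12  13 122] [307.7 319. ] [ 14  15 166] tri [0.4513 0.219  0.0941] sc [0.4493 0.2195] si [0.4518 0.2175]
shortcap [471.9 221. ] [ 13  13 117] [301.1 381.1] [ 15  16 189] tri [0.4258 0.341  0.064 ] sc [0.4239 0.3418] si [0.4262 0.3399]
p1 [314.7 256.1] [ 14  11 122] [300.6 241.7] [12  9 79] tri [ 0.5492 -0.0217  0.057 ] sc [ 0.5516 -0.0216] si [ 0.5482 -0.0188]
p2 [288.5 253. ] [ 14  11 122] [310.3 226.1] [12  8 72] tri [ 0.5431 -0.0814  0.0571] sc [ 0.5456 -0.081 ] si [ 0.5422 -0.0786]
key [214.4 239.5] [ 18  20 295] [334.6 181.9] [ 14  15 189] tri [ 0.527  -0.2502  0.0744] sc [ 0.5319 -0.2485] si [ 0.5252 -0.2434]
yaw -5.552528037258378 0.22955071500301957
```

View pics/c1.png

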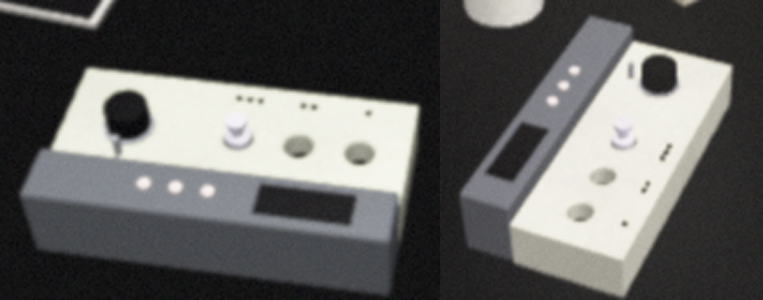

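The crop shows one to three pips, the pocket mouths, the metal counterweight in pocket 3, the key and its post. Distances agree: key to pocket 1 is 229.6 mm (230 expected), and the deck is 57 mm (60 expected). Shaker yaw is about -5.5°. Now moving to hover beside the short vial with the jaws along the shaker's x.

Request:
drive_tool --moves '[[[2.1,-2.5,-0.4,0,0,-8],[2.1,-2.5,-0.4,0,0,-8],[2.1,-2.5,-0.4,0,0,-8],[2.1,-2.5,-0.4,0,0,-8],[2.1,-2.5,-0.4,0,0,-8],[2.1,-2.5,-0.4,0,0,-8],[2.1,-2.5,-0.4,0,0,-8],[2.1,-2.5,-0.4,0,0,-8]]]' --grip 0.2

```text
clock: 0.95
ee_pos: [0.4233, 0.3967, 0.2072]
tool_rot: [0.691, 0.723, -0.0, -0.0]
force: [1.2, 1.0, -0.6]
finger_gap: 0.0568
finger_force: 0.0
```

Request:
drive_tool --moves '[[[0.3,-0.7,-0.7,0,0,-8.4],[0,0,0,0,0,0],[0,0,0,0,0,0],[0,0,0,0,0,0],[0,0,0,0,0,0],[0,0,0,0,0,0],[0,0,0,0,0,0],[0,0,0,0,0,0]]]'

```text
clock: 1.75
ee_pos: [0.4257, 0.3912, 0.2008]
tool_rot: [0.74, 0.673, 0.0, 0.0]
force: [-0.0, -0.7, 0.9]
finger_gap: 0.0571
finger_force: 0.0
```

```bash
python3 - <<'E'
from h import *
s=read_state();print(s["ee_pos"],s["tool_rot"],s["finger_gap"],s["clock"],s["force"])
p,im=shot("wrist","w1")
print(proj(p,[[.426,.341,.07],[.451,.219,.1]]))
E
```

```text
[0.42569483 0.39118249 0.20075693] [7.39864396e-01 6.72756025e-01 7.57730296e-05 3.71340996e-06] 0.05711359141229619 1.75 [-0.04763603 -0.65964756  0.93109159]
[[322.29540277 290.72281515]
 [362.58701392 426.15946071]]
```

View pics/w1.png

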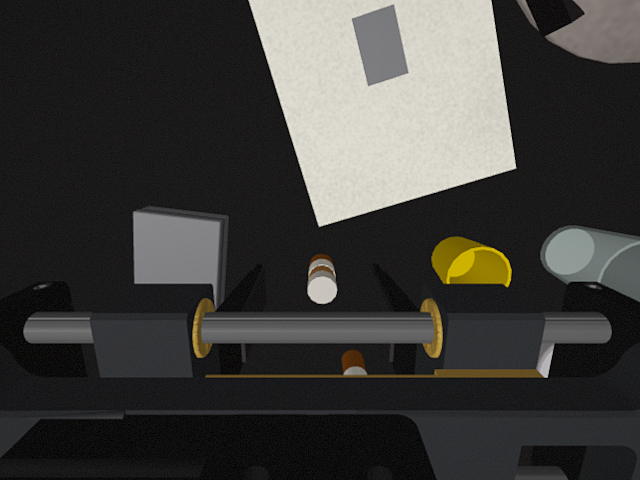

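The wrist view shows the short cap's top at about (322,290), where (322.3,290.7) was predicted, and the tall vial at (354,362). One numeric check before the grasp.

```bash
python3 - <<'E'
from h import *
im=cv2.imread("pics/w1.png");p=camera_params("wrist")
w=im[250:312,295:350].astype(int)
print(w.mean(2)[::3,27].astype(int))
for t in(150,190,210):
    k,l,st,ce=cv2.connectedComponentsWithStats((w.min(2)>t).astype(np.uint8))
    i=1+np.argmax(st[1:,4]);ys,xs=np.where(l==i);c,r=cv2.minEnclosingCircle(np.c_[xs,ys].astype(np.float32))
    print(t,st[i],ce[i]+[295,250],c[0]+295,c[1]+250,r)
print(onz(p,(322,289),.07),onz(p,(322,291),.07))
# circle points
a=np.linspace(0,2*np.pi,60);q=proj(p,np.c_[.426+.0135*np.cos(a),.341+.0135*np.sin(a),0*a+.07]);print(q.min(0),q.max(0))
E
```

```text
[ 22  29  41 118 125 147  62 123 111 192 194 195 195 194 195 195 194 196
  38  26  29]
150 [ 13  26  29  28 621] [321.79710145 289.63446055] 321.8023262023926 289.70930099487305 14.453968048095703
190 [ 14  28  27  25 102] [320.98039216 289.79411765] 321.730770111084 289.5 13.502785682678223Traceback (most recent call last):
  File "<stdin>", line 7, in <module>
    return _wrapfunc(a, 'argmax', axis=axis, out=out, **kwds)
    return bound(*args, **kwds)
ValueError: attempt to get argmax of an empty sequence
```

Cap centre is at (321.8,289.7), which puts the vial at about (0.4256, 0.3415). Now grasping.

Request:
drive_tool --moves '[[[0,-2.5,-1,0,0,0],[0,-2.5,-1,0,0,0],[0,0,-3,0,0,0],[0,0,-3,0,0,0],[0,0,-3,0,0,0],[0,0,-2,0,0,0],[0,0,-0.9,0,0,0],[0,0,0,0,0,0]]]'

```text
clock: 2.6
ee_pos: [0.425, 0.3404, 0.0603]
tool_rot: [0.74, 0.673, -0.001, -0.0]
force: [-0.1, 0.6, -0.1]
finger_gap: 0.0572
finger_force: 0.0
```

Request:
drive_tool --moves '[[[0,0,0,0,0,0],[0,0,0,0,0,0],[0,0,0,0,0,0],[0,0,0,0,0,0],[0,0,0,0,0,0],[0,0,0,0,0,0],[0,0,0,0,0,0],[0,0,0,0,0,0]]]' --grip -1 --newtons 10

```text
clock: 3.4
ee_pos: [0.4262, 0.3413, 0.0623]
tool_rot: [0.74, 0.672, 0.001, 0.0]
force: [-0.7, -0.0, 4.4]
finger_gap: 0.0266
finger_force: 10.0
```

Request:
drive_tool --moves '[[[0,0,0.6,0,0,0],[0,0,1.6,0,0,0],[0,0,2,0,0,0],[0,0,2.2,0,0,0],[0,0,2.2,0,0,0],[0,0,2.2,0,0,0],[0.2,-0.6,1.8,0,0,0],[0.6,-1.7,1,0,0,0]]]'

```text
clock: 4.2
ee_pos: [0.4343, 0.3188, 0.2008]
tool_rot: [0.739, 0.673, 0.002, 0.0]
force: [0.6, -1.1, 0.3]
finger_gap: 0.0264
finger_force: 10.0
```

Request:
drive_tool --moves '[[[1,-3,0,0,0,0],[1.2,-3.6,0,0,0,0],[1.2,-3.6,0,0,0,0],[1.2,-3.6,0,0,0,0],[1.2,-3.6,0,0,0,0],[1.2,-3.6,0,0,0,0],[1.2,-3.6,0,0,0,0],[1.2,-3.6,0,0,0,0]]]'

```text
clock: 5.0
ee_pos: [0.528, 0.0344, 0.1987]
tool_rot: [0.74, 0.672, 0.0, 0.0]
force: [0.5, 0.3, 0.2]
finger_gap: 0.0269
finger_force: 10.0
```

Request:
drive_tool --moves '[[[0.9,-2.8,0,0,0,0],[0.7,-1.8,-0.3,0,0,0],[0.4,-1,-1,0,0,0],[0.15,-0.2,-1.5,0,0,0],[0,0,-1,0,0,0],[0,0,0,0,0,0],[0,0,0,0,0,0],[0,0,0,0,0,0]]]'

```text
clock: 5.8
ee_pos: [0.5495, -0.0214, 0.1601]
tool_rot: [0.74, 0.673, 0.0, 0.0]
force: [0.3, 0.3, -0.4]
finger_gap: 0.0272
finger_force: 10.0
```

```bash
python3 - <<'E'
from h import *
s=read_state();print(s["ee_pos"],s["tool_rot"],s["finger_gap"],s["clock"],s["force"])
p,a=shot("scene","s2");q,b=shot("side","d2")
X=s["ee_pos"]+[0,0,-.1]
u=proj(p,[s["ee_pos"]])[0];v=proj(q,[s["ee_pos"]])[0];print(u,v)
f=lambda im,c:cv2.resize(im[int(c[1])-60:int(c[1])+90,int(c[0])-65:int(c[0])+65],(390,450),interpolation=2)
cv2.imwrite("pics/c2.png",np.hstack([f(a,u),f(b,v)])[:,:,::-1])
E
```

```text
[ 0.54948461 -0.02137727  0.16008167] [7.39736608e-01 6.72896458e-01 2.36781912e-04 2.26016419e-04] 0.027196328616942263 5.8 [ 0.33951765  0.33262089 -0.35613832]
[314.3995459  224.18790343] [298.91787043 210.9200465 ]
```

View pics/c2.png

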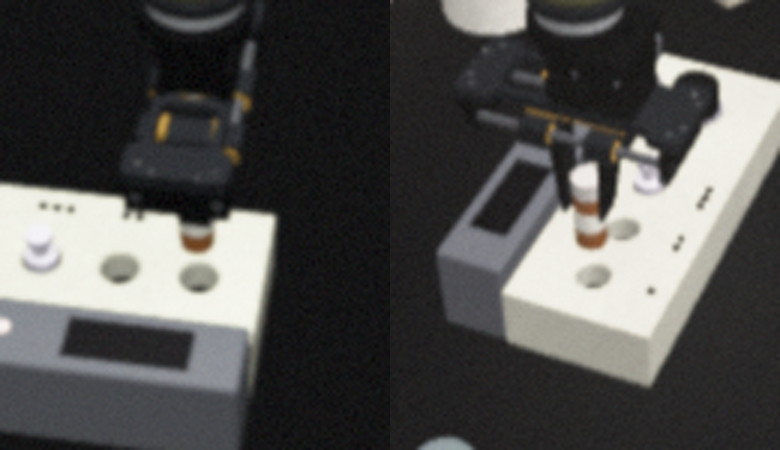

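The short vial hangs upright over pocket 1: scene vial bottom at crop (197,245) against pocket (198,277), side (591,245) against (593,276). Checking that to sub-pixel.

```bash
cat > al.py <<'E'
from h import *
import sys
def align(fs,zb,dark_c,scene="s2",side="d2"):
    # zb: height of the vial's bottom; rows: amber band centre vs pocket centroid, error along image column
    e=read_state()["ee_pos"];G=[];B=[]
    for n,f in(("scene",scene),("side",side)):
        p=camera_params(n);im=cv2.imread(f"pics/{f}.png").astype(int);pk=dark_c[n]
        bt=proj(p,[[e[0],e[1],zb]])[0]
        m=(im[:,:,2]-im[:,:,0]>25)
        x0,y0=int(bt[0])-14,int(bt[1])-12
        w=m[y0:y0+20,x0:x0+28];ys,xs=np.where(w);print(n,"bottom pred",bt.round(1),"amber rows",ys.min()+y0,ys.max()+y0,"n",len(xs))
        c=np.array([xs.mean()+x0,ys.mean()+y0])
        # axis point with that row
        zz=np.linspace(zb,zb+.05,200);q=proj(p,np.c_[np.full(200,e[0]),np.full(200,e[1]),zz]);i=np.argmin(abs(q[:,1]-c[1]))
        J=[(proj(p,[[e[0]+d[0],e[1]+d[1],zz[i]]])[0]-q[i])[0]/.01 for d in((.01,0),(0,.01))]
        J2=[(proj(p,[[e[0]+d[0],e[1]+d[1],.06]])[0]-proj(p,[[e[0],e[1],.06]])[0])[0]/.01 for d in((.01,0),(0,.01))]
        dv=c[0]-q[i,0];dp=pk[0]-proj(p,[[e[0],e[1],.06]])[0][0]
        print(" col err vial",dv.round(2),"pocket",dp.round(2),"J",np.round(J,0))
        G.append(J2);B.append(dp-dv)
    print("shift needed (mm)",np.linalg.solve(np.array(G),B)*1000)
if __name__=="__main__":
    align(None,.098,{"scene":(314.7,256.1),"side":(300.6,241.7)})
E
python3 al.py
```

```text
scene bottom pred [314.6 244.1] amber rows 241 248 n 71
 col err vial -0.16 pocket -0.08 J [-30. 458.]
side bottom pred [299.9 229.9] amber rows 217 233 n 115
 col err vial -0.42 pocket 0.19 J [-394. -134.]
shift needed (mm) [-1.61454993  0.067847  ]
```

Request:
drive_tool --moves '[[[-0.1,0,-0.9,0,0,0],[0,0,-0.9,0,0,0],[0,0,-0.9,0,0,0],[0,0,-0.5,0,0,0],[0,0,-0.4,0,0,0],[0,0,-0.3,0,0,0],[0,0,-0.3,0,0,0],[0,0,0,0,0,0]]]'

```text
clock: 6.7
ee_pos: [0.5485, -0.022, 0.1175]
tool_rot: [0.74, 0.672, 0.0, 0.0]
force: [1.0, 0.1, 0.2]
finger_gap: 0.0271
finger_force: 10.0
```

Request:
drive_tool --moves '[[[0,0,-0.4,0,0,0],[0,0,-0.4,0,0,0],[0,0,-0.4,0,0,0],[0,0,-0.4,0,0,0],[0,0,-0.4,0,0,0],[0,0,-0.2,0,0,0],[0,0,-0.1,0,0,0],[0,0,0,0,0,0]]]'

```text
clock: 7.5
ee_pos: [0.5484, -0.022, 0.0945]
tool_rot: [0.74, 0.673, 0.0, 0.0]
force: [2.1, 0.7, -1.4]
finger_gap: 0.0262
finger_force: 10.0
```

Request:
drive_tool --moves '[[[0,0,0,0,0,0],[0,0,0,0,0,0],[0,0,0,0,0,0],[0,0,0,0,0,0],[0,0,0,0,0,0],[0,0,0,0,0,0],[0,0,0,0,0,0],[0,0,0,0,0,0]]]' --grip 0.1

```text
clock: 8.3
ee_pos: [0.5483, -0.022, 0.0947]
tool_rot: [0.74, 0.673, -0.0, -0.0]
force: [-0.1, -1.1, 0.5]
finger_gap: 0.0521
finger_force: 0.0
```

Request:
drive_tool --moves '[[[0,0,1,0,0,0],[0,0,2,0,0,0],[0,0,2.5,0,0,0],[0,0,2.5,0,0,0],[0,0,2.5,0,0,0],[-0.5,2,0.5,0,0,0],[-1,3,0,0,0,0],[-1,3,0,0,0,0]]]'

```text
clock: 9.1
ee_pos: [0.5235, 0.0585, 0.2062]
tool_rot: [0.741, 0.672, 0.001, 0.001]
force: [-1.3, 0.8, -0.5]
finger_gap: 0.0525
finger_force: 0.0
```

```bash
python3 - <<'E'
from h import *
s=read_state();print(s["ee_pos"],s["clock"])
p,a=shot("scene","s3");q,b=shot("side","d3")
for n,pp,im in(("sc",p,a),("si",q,b)):
    c=proj(pp,[[.5485,-.022,.102]])[0]; x,y=c.astype(int)
    w=im[y-12:y+13,x-12:x+13].astype(int);k,l,st,ce=cv2.connectedComponentsWithStats(((w.min(2)>120)).astype(np.uint8))
    print(n,"cap top pred",c.round(1),[(st[i,:4].tolist(),st[i,4],ce[i].round(1)+[x-12,y-12]) for i in range(1,k)])
f=lambda im,c:cv2.resize(im[int(c[1])-50:int(c[1])+50,int(c[0])-65:int(c[0])+65],(390,300),interpolation=2)
cv2.imwrite("pics/c3.png",np.hstack([f(a,(314,245)),f(b,(305,235))])[:,:,::-1])
E
```

```text
[0.52346994 0.05851756 0.20621485] 9.1
sc cap top pred [314.4 242.4] [([0, 1, 25, 24], np.int32(525), array([313.6, 242.5]))]
si cap top pred [300.3 228.7] [([0, 0, 25, 25], np.int32(456), array([297.8, 228.3]))]
```

View pics/c3.png

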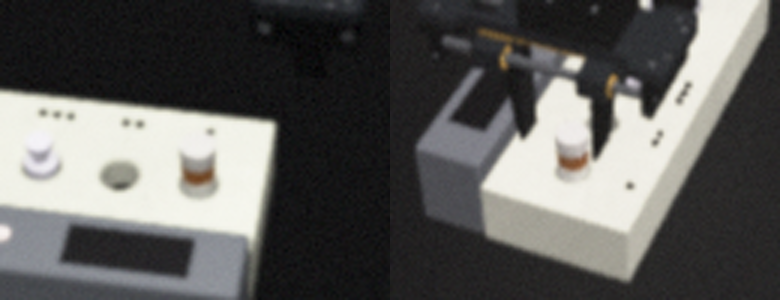

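The short vial stands upright in pocket 1, visible in both views and released. Next is the tall vial.

Request:
drive_tool --moves '[[[-1.1,3.3,0.4,0,0,0],[-1.1,3.3,0.4,0,0,0],[-1.1,3.3,0.4,0,0,0],[-1.1,3.3,0.4,0,0,0],[-1.1,3.3,0.4,0,0,0],[-1.1,3.3,0.4,0,0,0],[-0.6,1.3,0.2,0,0,0],[0,0,0,0,0,0]]]' --grip 0.2

```text
clock: 10.0
ee_pos: [0.4513, 0.2698, 0.2315]
tool_rot: [0.739, 0.673, 0.0, 0.0]
force: [0.7, -0.2, -0.5]
finger_gap: 0.0573
finger_force: 0.0
```

```bash
python3 - <<'E'
from h import *
s=read_state();print(s["ee_pos"],s["clock"])
p,im=shot("wrist","w4")
def cap(p,im,c,z):
    x,y=np.round(c).astype(int);w=im[y-30:y+30,x-30:x+30].astype(int)
    k,l,st,ce=cv2.connectedComponentsWithStats((w.min(2)>150).astype(np.uint8))
    i=1+np.argmax(st[1:,4]);ys,xs=np.where(l==i);q,r=cv2.minEnclosingCircle(np.c_[xs,ys].astype(np.float32))
    q=np.array(q)+[x-30,y-30];print(st[i],q,r,onz(p,q,z))
cap(p,im,proj(p,[[.4512,.219,.1]])[0],.1)
E
```

```text
[0.45125557 0.26980897 0.23146497] 10.0
[ 15  16  30  27 621] [321.55172348 290.        ] 14.58614444732666 [0.45115948 0.22007948 0.1       ]
```

The tall cap lands at (0.4512, 0.2200), so the offset is the same as for the short one.

Request:
drive_tool --moves '[[[0,-2.5,-0.5,0,0,0],[0,-2.5,-1,0,0,0],[0,0,-3,0,0,0],[0,0,-3,0,0,0],[0,0,-3,0,0,0],[0,0,-2.4,0,0,0],[0,0,-1,0,0,0],[0,0,0,0,0,0]]]'

```text
clock: 10.85
ee_pos: [0.4506, 0.2174, 0.09]
tool_rot: [0.741, 0.672, -0.002, -0.001]
force: [0.3, 0.6, 0.6]
finger_gap: 0.057
finger_force: 0.0
```

Request:
drive_tool --moves '[[[0,0,0,0,0,0],[0,0,0,0,0,0],[0,0,0,0,0,0],[0,0,0,0,0,0],[0,0,0,0,0,0],[0,0,0,0,0,0],[0,0,0,0,0,0],[0,0,0,0,0,0]]]' --grip -1 --newtons 10

```text
clock: 11.65
ee_pos: [0.4518, 0.2192, 0.0924]
tool_rot: [0.74, 0.673, 0.001, 0.0]
force: [-1.1, -0.3, 5.5]
finger_gap: 0.0267
finger_force: 10.0
```

Request:
drive_tool --moves '[[[0,0,0.6,0,0,0],[0,0,1.6,0,0,0],[0,0,2,0,0,0],[0,0,2.2,0,0,0],[0,0,2.2,0,0,0],[0,0,2.2,0,0,0],[0.2,-0.6,1.6,0,0,0],[0.6,-1.7,0.9,0,0,0]]]'

```text
clock: 12.45
ee_pos: [0.4595, 0.1962, 0.2261]
tool_rot: [0.739, 0.673, 0.001, 0.0]
force: [0.4, -0.7, -1.1]
finger_gap: 0.0269
finger_force: 10.0
```

Request:
drive_tool --moves '[[[0.9,-3,0,0,0,0],[0.9,-3,0,0,0,0],[0.9,-3,0,0,0,0],[0.9,-3,0,0,0,0],[0.9,-3,0,0,0,0],[0.9,-3,0,0,0,0],[0.9,-3,0,0,0,0],[0.9,-3,0,0,0,0]]]'

```text
clock: 13.25
ee_pos: [0.531, -0.0457, 0.224]
tool_rot: [0.74, 0.672, -0.0, -0.0]
force: [-0.3, -0.0, -0.0]
finger_gap: 0.0268
finger_force: 10.0
```

Request:
drive_tool --moves '[[[0.7,-2.2,0,0,0,0],[0.3,-1.2,0,0,0,0],[0.1,-0.5,-0.6,0,0,0],[0,0,-1.2,0,0,0],[0,0,-1.2,0,0,0],[0,0,-1,0,0,0],[0,0,0,0,0,0],[0,0,0,0,0,0]]]'

```text
clock: 14.05
ee_pos: [0.542, -0.0824, 0.1841]
tool_rot: [0.74, 0.673, -0.0, -0.0]
force: [-0.8, 0.2, -0.5]
finger_gap: 0.0266
finger_force: 10.0
```

```bash
python3 - <<'E'
from h import *
from al import align
s=read_state();e=s["ee_pos"];print(e,s["tool_rot"],s["finger_gap"],s["clock"],s["force"])
p,a=shot("scene","s5");q,b=shot("side","d5")
align(None,e[2]-.092,{"scene":(288.5,253.0),"side":(310.3,226.1)},"s5","d5")
u=proj(p,[e])[0];v=proj(q,[e])[0]
f=lambda im,c:cv2.resize(im[int(c[1])-50:int(c[1])+100,int(c[0])-65:int(c[0])+65],(390,450),interpolation=2)
cv2.imwrite("pics/c5.png",np.hstack([f(a,u),f(b,v)])[:,:,::-1])
E
```

```text
[ 0.54201026 -0.08241893  0.1840887 ] [ 7.39805252e-01  6.72820871e-01 -2.52816043e-04 -4.48911994e-04] 0.026617961281122877 14.05 [-0.81728007  0.22452707 -0.52935245]
scene bottom pred [287.1 242.4] amber rows 230 246 n 130
 col err vial -0.37 pocket 0.71 J [-46. 455.]
side bottom pred [310.4 215.7] amber rows 203 218 n 116
 col err vial -0.22 pocket -0.37 J [-381. -124.]
shift needed (mm) [-0.34722869  2.38331365]
```

View pics/c5.png

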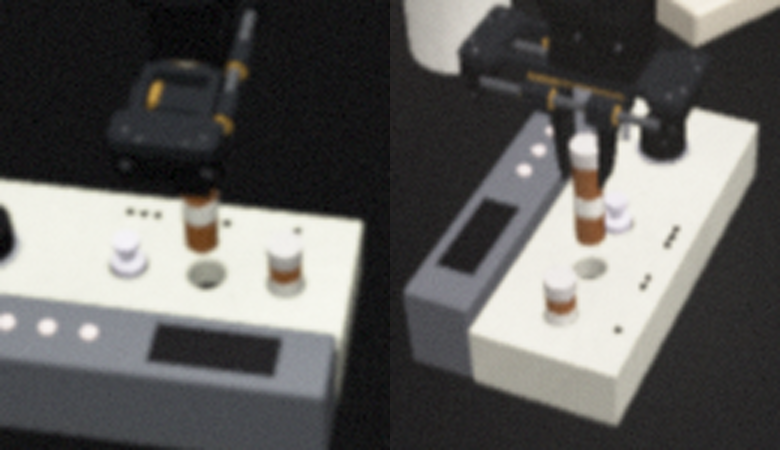

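The tall vial is upright over pocket 2. In the scene crop its bottom is at x≈202 against pocket x≈207, about 1.6 mm short in y, so I'll correct by that and enter.

Request:
drive_tool --moves '[[[0,0.16,-0.7,0,0,0],[0,0,-0.9,0,0,0],[0,0,-0.6,0,0,0],[0,0,-0.5,0,0,0],[0,0,-0.4,0,0,0],[0,0,-0.3,0,0,0],[0,0,-0.3,0,0,0],[0,0,0,0,0,0]]]'

```text
clock: 14.95
ee_pos: [0.5424, -0.0814, 0.1474]
tool_rot: [0.74, 0.672, 0.0, -0.0]
force: [-0.2, 0.8, -0.7]
finger_gap: 0.0266
finger_force: 10.0
```

Request:
drive_tool --moves '[[[0,0,-0.4,0,0,0],[0,0,-0.4,0,0,0],[0,0,-0.4,0,0,0],[0,0,-0.4,0,0,0],[0,0,-0.4,0,0,0],[0,0,-0.2,0,0,0],[0,0,-0.1,0,0,0],[0,0,0,0,0,0]]]'

```text
clock: 15.75
ee_pos: [0.5423, -0.0814, 0.1246]
tool_rot: [0.74, 0.673, -0.0, -0.0]
force: [0.4, 0.4, -1.0]
finger_gap: 0.0269
finger_force: 10.0
```

Request:
drive_tool --moves '[[[0,0,0,0,0,0],[0,0,0,0,0,0],[0,0,0,0,0,0],[0,0,0,0,0,0],[0,0,0,0,0,0],[0,0,0,0,0,0],[0,0,0,0,0,0],[0,0,0,0,0,0]]]' --grip 0.1

```text
clock: 16.55
ee_pos: [0.5423, -0.0814, 0.1246]
tool_rot: [0.74, 0.672, -0.0, -0.0]
force: [1.1, 0.2, 0.8]
finger_gap: 0.0522
finger_force: 0.0
```

Request:
drive_tool --moves '[[[0,0,1,0,0,0],[0,0,2,0,0,0],[0,0,2.5,0,0,0],[0,0,2,0,0,0],[-0.5,0,1,0,0,0],[-2,0,0,0,0,0],[-4,-1,0,0,0,0],[-4,-2,0,0,0,0]]]'

```text
clock: 17.35
ee_pos: [0.4359, -0.1109, 0.2094]
tool_rot: [0.739, 0.673, -0.0, -0.0]
force: [0.5, -0.4, 0.5]
finger_gap: 0.0523
finger_force: 0.0
```

```bash
python3 - <<'E'
from h import *
s=read_state();print(s["ee_pos"],s["clock"])
p,a=shot("scene","s6");q,b=shot("side","d6")
print("tall top pred",proj(p,[[.5424,-.0812,.132]]),proj(q,[[.5424,-.0812,.132]]))
f=lambda im,c:cv2.resize(im[int(c[1])-65:int(c[1])+65,int(c[0])-65:int(c[0])+65],(390,390),interpolation=2)
cv2.imwrite("pics/c6.png",np.hstack([f(a,(285,235)),f(b,(310,215))])[:,:,::-1])
E
```

```text
[ 0.43591797 -0.11085758  0.20941927] 17.35
tall top pred [[286.95286824 229.84297077]] [[309.94979351 204.20991664]]
```

View pics/c6.png

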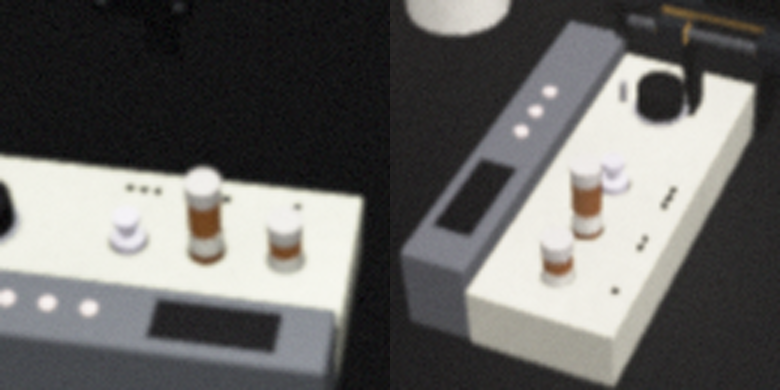

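The tall vial stands home in pocket 2 (cap top at scene (287.7,229.5), predicted (287.0,229.8)). The short vial and counterweight are untouched. Next, fingers closed and over the key.

Request:
drive_tool --moves '[[[1.6,-2.5,-0.5,0,0,0],[1.6,-2.5,-0.5,0,0,0],[1.6,-2.5,-0.5,0,0,0],[1.6,-2.5,-0.5,0,0,0],[1.6,-2.5,-0.5,0,0,0],[0.9,-1.5,-1.5,0,0,0],[0,0,-1.8,0,0,0],[0,0,-1,0,0,0]]]' --grip -1

```text
clock: 18.25
ee_pos: [0.5259, -0.2513, 0.1396]
tool_rot: [0.74, 0.672, -0.0, -0.001]
force: [-0.4, 0.3, -0.8]
finger_gap: 0.0005
finger_force: 0.0
```

Request:
drive_tool --moves '[[[0,0,0,0,0,0],[0,0,0,0,0,0],[0,0,0,0,0,0],[0,0,0,0,0,0],[0,0,0,0,0,0],[0,0,0,0,0,0],[0,0,0,0,0,0],[0,0,0,0,0,0]]]'

```text
clock: 19.05
ee_pos: [0.5263, -0.2515, 0.1417]
tool_rot: [0.74, 0.672, -0.0, 0.0]
force: [-0.2, -0.4, -0.6]
finger_gap: 0.0005
finger_force: 0.0
```

```bash
python3 - <<'E'
from h import *
s=read_state();e=s["ee_pos"];print(e,s["clock"],s["force"],s["finger_gap"])
p,a=shot("scene","s7");q,b=shot("side","d7")
f=lambda im,c:cv2.resize(im[int(c[1])-50:int(c[1])+50,int(c[0])-65:int(c[0])+65],(390,300),interpolation=2)
cv2.imwrite("pics/c7.png",np.hstack([f(a,(215,225)),f(b,(334,175))])[:,:,::-1])
E
```

```text
[ 0.52631297 -0.2514643   0.14170811] 19.05 [-0.18333644 -0.38276415 -0.63135851] 0.0005498318141823805
```

View pics/c7.png

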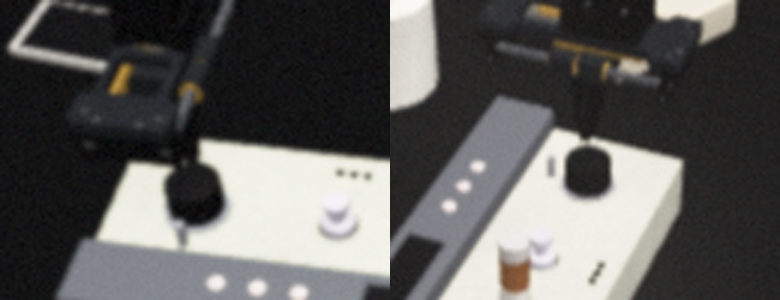

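The closed fingertips are centred above the key in both views: side tips at crop (587,138) over the key top at (587,155). Now descending gently.

Request:
drive_tool --moves '[[[0,0,-0.6,0,0,0],[0,0,-0.6,0,0,0],[0,0,-0.5,0,0,0],[0,0,-0.3,0,0,0],[0,0,-0.3,0,0,0],[0,0,-0.2,0,0,0],[0,0,0,0,0,0],[0,0,0,0,0,0]]]'

```text
clock: 19.95
ee_pos: [0.5264, -0.2515, 0.1168]
tool_rot: [0.74, 0.673, 0.0, 0.0]
force: [-0.4, -0.1, -0.1]
finger_gap: 0.0003
finger_force: 0.0
```

Request:
drive_tool --moves '[[[0,0,-0.1,0,0,0],[0,0,-0.1,0,0,0],[0,0,-0.1,0,0,0],[0,0,-0.1,0,0,0],[0,0,-0.1,0,0,0],[0,0,0,0,0,0],[0,0,0,0,0,0],[0,0,0,0,0,0]]]'

```text
clock: 20.75
ee_pos: [0.5265, -0.2516, 0.112]
tool_rot: [0.74, 0.673, 0.0, 0.0]
force: [-1.0, 0.3, 4.0]
finger_gap: 0.0007
finger_force: 1.7
```

Request:
drive_tool --moves '[[[0,0,-0.1,0,0,0],[0,0,-0.1,0,0,0],[0,0,-0.1,0,0,0],[0,0,-0.1,0,0,0],[0,0,-0.05,0,0,0],[0,0,0,0,0,0],[0,0,0,0,0,0],[0,0,0,0,0,0]]]'

```text
clock: 21.55
ee_pos: [0.5265, -0.2516, 0.1075]
tool_rot: [0.74, 0.673, 0.0, 0.0]
force: [-1.0, -0.2, 5.2]
finger_gap: 0.0003
finger_force: 2.7
```

Request:
drive_tool --moves '[[[0,0,0,0,0,0],[0,0,0,0,0,0],[0,0,0,0,0,0],[0,0,0,0,0,0],[0,0,0,0,0,0],[0,0,0,0,0,0],[0,0,0,0,0,0],[0,0,0,0,0,0]]]'

```text
clock: 22.35
ee_pos: [0.5265, -0.2516, 0.1075]
tool_rot: [0.74, 0.672, 0.0, 0.0]
force: [-1.1, -0.2, 6.8]
finger_gap: 0.0006
finger_force: 2.7
```

```bash
python3 - <<'E'
from h import *
F=[]
for i in range(5):
    s=read_state();F.append(s["force"][2]);snapshot("side")
print(s["ee_pos"],s["clock"],np.round(F,2),s["finger_force"])
p,a=shot("scene","s8");q,b=shot("side","d8")
f=lambda im,c:cv2.resize(im[int(c[1])-50:int(c[1])+50,int(c[0])-65:int(c[0])+65],(390,300),interpolation=2)
cv2.imwrite("pics/c8.png",np.hstack([f(a,(250,230)),f(b,(325,195))])[:,:,::-1])
E
```

```text
[ 0.52653302 -0.25156653  0.107538  ] 22.55 [6.84 5.   5.39 5.36 6.23] 2.747146866310004
```

View pics/c8.png

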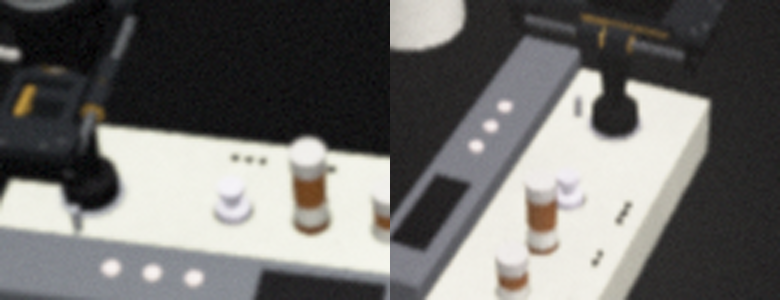

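The key is held at about 7.5 mm: mean force 5.8 N, TCP 7.5 mm below contact. The vials and counterweight are in place, so I'm handing in.

```bash
python3 -c "from station import job_done;print(job_done())"
```

```text
the job is handed in; nothing more can be done
None
```

I handed the job in at about 22.7 s with the short vial in pocket 1, the tall vial in pocket 2, both released, and the fingertips holding the speed key about 7.5 mm down (estimated from force and height); no verdict came back.

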